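# Bring the setting master before the profile camera

## Task

Bring the setting master (the tall steel piece, a flat disc on a stem) round to the camera: push the clamp lever fully over to release the turntable, push the turntable round by its spokes with a fingertip, either way, until the master stands centred in front of the lens, and then push the lever fully back to clamp it there. Nothing is picked up: do not touch the pieces in the nests, do not push on the plate itself or the camera, and leave the other things on the bench where they are.

Things in the scene. Friction and masses are not known exactly. Their poses are not given: they have to be found in the camera images.
- stage: fixed grey cast base of the rotary inspection stage, 250 x 250 x 14 mm. Origin on the turntable's vertical axis at bench height; z up. Its +x points from the turntable's axis to the profile camera; the edge clamp (dark block and bridge, up to 57 mm high) stands on its -y side, from 100 to 227 mm from the axis, with the lever's upright pivot at (0, -200) mm
- plate: round dark steel plate on top of the turntable, 200 mm across, top 88 mm above the bench, six nests of three 7 mm pins at 75 mm radius, midway between spokes. Origin on the axis at bench height; z up, x along spoke 0. Plate and spokes turn together without end; released, it needs about 1.5 N at a spoke, coasts little, stays where left. A flange below it, 230 mm across, has its top at 38 mm
- master: setting master: plain steel disc on a stem, 40 mm high and 36 mm across at the top (the tallest and widest piece on the plate): foot 28 mm across and 8 mm high, stem 14 mm across, then from 28 to 40 mm the level disc. Stands loose in one of the nests. Origin at the centre of its underside (88 mm above the bench), z along its axis
- focus (a point): where the master must stand, centred before the lens: the point on the lens's optical axis that lies on the circle of the nests, 75 mm from the turntable's axis, 110 mm above the bench
- rotor: the whole turning part of the stage: flange, hub, six spokes and the plate on top; origin and axes as plate
- camera: profile camera fixed on the base, level, looking in at the plate's edge: black lens 42 mm across (rim 52 mm), white body behind it on an aluminium bracket. Origin and axes as stage; lens face at x = 185 mm, back end at 325 mm, optical axis 110 mm and top 136 mm above the bench. The spokes pass below and short of it
- lever (a joint): clamp lever, rad: 0 = clamped (at its stop), 1.25 = released (at the other stop); grows counter-clockwise seen from above. It takes about 2 N near the lever's end and stays where it is left. Below about 0.5 rad the clamp grips and holds the turntable fast
- lever_end (a point): point to push on the clamp lever: on its arm's centre line, 65 mm from the upright pivot, 69 mm above the bench. Arm: black bar 13 mm thick, ball 17 mm across at 80 mm; hub 24 mm across, top 77 mm. In the stage's frame it points at 205 degrees (counter-clockwise from +x) when clamped, 277 when released, so always away from the spokes; below the arm's outer half the bench is free
- spoke0 (a point): one of six level steel spokes, 10 mm thick, 60 degrees apart, axis 70 mm above the bench: the point on its centre line 135 mm from the turntable's axis. Each stands out from under the plate's edge (100 mm) to a black ball 20 mm across at 160 mm, and can be pushed sideways from either side there; beyond the flange the air below is free down to the 14 mm base. Spokes 3, 4, 5 lie opposite 0, 1, 2
- spoke1 (a point): the same point on the next spoke (60 degrees counter-clockwise from spoke 0)
- spoke2 (a point): the same point on the next spoke (120 degrees counter-clockwise from spoke 0)
- bush0: ceramic bush standing loose in a nest of the plate: foot disc 28 mm across and 7 mm high, ribbed body 25 mm across, 30 mm high in all, copper end at the top; origin at the centre of its underside. To be left alone
- bush1: another such ceramic bush in a nest
- bush2: another such ceramic bush in a nest
- bush3: another such ceramic bush in a nest
- bush4: another such ceramic bush in a nest
- spare_bush: a ceramic bush like those in the nests, standing on the bench near the stage; bystander
- tweezers: steel tweezers 140 mm long lying on the bench; bystander
- loupe: black eyeglass loupe, 38 mm across, 36 mm high, standing on the bench; bystander
- caliper: digital caliper 230 mm long lying on the bench; bystander
- marker: marker pen 125 mm long lying on the bench; bystander
- dish: glass dish 84 mm across, 26 mm high; bystander
- gauge_case: closed wooden gauge case 130 x 85 x 35 mm; bystander

How it is judged:
By the outcome, as a careful person would: the job done as asked, in the order asked, and still so for the second after the job is handed in, with the robot touching nothing.
It also fails if it takes over 72 s, if anything falls off the work surface, if the arm or the gripper's body presses on something with over 40 N, if the wrist force passes 120 N, or if a joint passes its speed limit or range.

## Robot

A 6-joint arm with a two-finger parallel gripper is mounted at the origin on the work surface. World frame = base frame: x ahead of the robot, y to its left, z up, the work surface at z = 0. Lengths are in m, angles in degrees, forces in N, time in s.
With the tool pointing down it reaches from about 0.375 to 0.75 m from the base axis. Payload 9 kg.
Tool frame: the origin (TCP) lies where the fingers leave the gripper's body, on its centre line; the fingertips stand 73 mm ahead of it and the grasp point (between the pads) lies 54 mm ahead of it (robot.tip_reach is the distance from the TCP to the fingertips, in m); z points along the fingers, y is the direction in which the jaws open and shut (so a half turn about z gives the same grasp; the last joint's range is limited). The gripper opens to 85 mm and grips with 20 to 120 N. Pads are 22 mm wide; open, the fingers measure 114 mm over their backs; the gripper's body (76 mm by 85 mm) begins 54 mm behind the grasp point. The pads swing forward as they close: fully open they stand 13 mm farther back than shut.
Start: joints at [-77.447, 5.964, 5.575, 89.605, 0, 77.527], TCP at [0.254, -0.544, 0.304] pointing down, gripper open.
Joint ranges: [-171.21, 171.21], [-48.23, 106.86], [-62.78, 66.21], [-105.2, 120.99], [-86.42, 89.51], [-180, 180]. Speed limits (degrees/s): [127.2, 127.2, 147.25, 180, 180, 180].

## Interface

Orientations are given as [roll, pitch, yaw] about the fixed x, y, z axes, in that order (R = Rz(yaw) Ry(pitch) Rx(roll)).
In Python, from plant import robot gives the robot as it stands. Calls block until the motion is done:
- robot.move_pose(position, orientation): joint-space move of the TCP to a pose.
- robot.line_to(position, vel=0.15, rotation=None, guard=None): straight line of the TCP; rotation=None keeps the orientation; vel is the mean speed in m/s. With guard (N) it stops when the force on the tool has changed by that much, and returns True; else False.
- robot.goto_joints(angles): joint-space move.
- robot.set_gripper(opening): finger opening in m; the grip force is fixed at half the most; returns when the fingers have stopped.
- robot.pause(seconds).
- robot.ik(position, orientation): joint angles nearest the present ones, or None.
- robot.observe(): the state.
- robot.grab_frame(name): name is "scene" or "side" or "wrist"; returns the picture (384x512x3 uint8, blue, green, red); there is no depth.
- robot.get_calibration(name): a dict with "vertical_fov" (degrees; the focal length in pixels is half the picture's height over the tangent of half this angle, whatever the lens; pixels are square), "cx", "cy" (the principal point, pixels), "rvec" (rotation vector, rad) and "tvec" (3), from world to camera coordinates, as OpenCV has them. Camera axes: x right, y down, z forward; pixel columns grow to the right and rows downward; lengths in m; the calibration is good to about 2 mm. The wrist camera is an equidistant fisheye: a pixel r from the principal point sees the ray r / f radians off the axis. A picture is of the moment at which its call begins: read the wrist's pose just before it. get_calibration takes no time and is no camera call; for the wrist camera it gives the pose at the moment of the call.
A pose or a line that the arm cannot do raises robot.IKError and nothing moves.
- robot.job_done(): hands the job in, once; it reports no verdict.
The state is a dict: "time": time; "q": joint angles; "qvel": joint speeds; "joint_torque": joint torques, N m; "tool_pos": TCP position; "tcp_rot": TCP orientation; "ft_force": force on the tool from outside, world axes, zero at the start; "torque": the same for the moment, N m; "gripper_width": finger opening in m.
Only numpy, scipy, OpenCV 4.12 (cv2) and the standard library are available. Lean on these libraries where they do the work, as an engineer would, in place of code of your own. Each camera call takes 0.05 s, during which the arm holds its last target. There are 200 camera calls.

## Working session

There is one attempt and no reset: what is moved stays moved. The work goes in short steps, each a Python script; the robot and the scene stay as the last script left them, time stands still between calls to the robot, and variables do not carry over. Pictures are saved under pics/ and viewed, about 8 in all and at most 12, crops included, and the job is handed in when it is done.

```bash
mkdir -p pics; cat > h.py <<'E'
import numpy as np, cv2
from plant import robot
def cal(n):
    c=robot.get_calibration(n); f=192/np.tan(np.radians(c["vertical_fov"]/2))
    R=cv2.Rodrigues(np.array(c["rvec"],float))[0]; return f,c["cx"],c["cy"],R,np.array(c["tvec"],float).ravel()
def back(n,u,v,z,c=None):
    f,cx,cy,R,t=c or cal(n); x,y=(u-cx)/f,(v-cy)/f
    if n=="wrist":
        r=np.hypot(x,y); s=np.sin(r)/max(r,1e-9); d=np.array([x*s,y*s,np.cos(r)])
    else: d=np.array([x,y,1.])
    o=-R.T@t; d=R.T@d; return o+d*(z-o[2])/d[2]
def proj(n,p,c=None):
    f,cx,cy,R,t=c or cal(n); q=R@np.array(p,float)+t
    if n=="wrist":
        r=np.hypot(q[0],q[1]); th=np.arctan2(r,q[2]); return np.array([cx,cy])+f*th*q[:2]/r
    return np.array([cx,cy])+f*q[:2]/q[2]
def snap(n,name,crop=None,k=1):
    im=robot.grab_frame(n)
    cv2.imwrite(f"pics/{name}_raw.png",im)
    if crop: a,b,c,d=crop; im=im[b:d,a:c]
    cv2.imwrite(f"pics/{name}.png",cv2.resize(im,None,fx=k,fy=k,interpolation=cv2.INTER_CUBIC)); return im
E
python3 - <<'E'
from h import *
snap("scene","s0",k=1.5);snap("side","d0",k=1.5)
for n in("scene","side"):
    f,cx,cy,R,t=cal(n);print(n,f,cx,cy,-R.T@t,R[2])
print(robot.observe()["time"],robot.observe()["tcp_rot"])
E
```

```text
scene 372.187064657302 253.01721237475354 190.66293582681152 [1.11628629 0.52479364 0.8435165 ] [-0.52731633 -0.49420207 -0.69115975]
side 489.98405326689294 260.91115273980006 187.1160899325954 [-0.0771608  -0.77250422  1.14072422] [ 0.44405126  0.54140434 -0.71393264]
0.1 [-1.79931537e+02 -1.57039241e-02  2.50251922e+01]
```

View pics/s0.png

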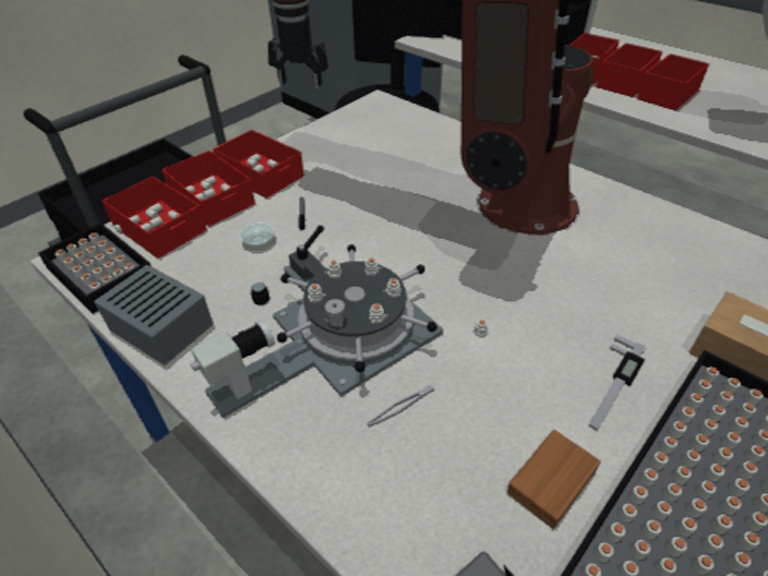

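View pics/d0.png

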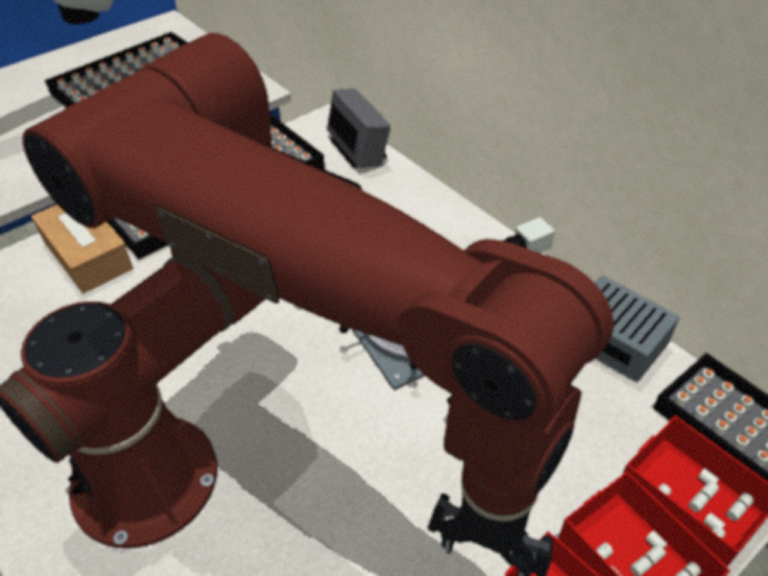

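The scene view shows the stage at about (355,310) of the 1.5x picture, the lens at (262,335), the master at (335,310) and the lever at (312,240). The arm blocks the side view. Next I'll enlarge the stage area.

```bash
python3 -c "
import cv2
im=cv2.imread('pics/s0_raw.png')[145:265,170:302]
cv2.imwrite('pics/s0c.png',cv2.resize(im,None,fx=5,fy=5,interpolation=cv2.INTER_CUBIC))"
```

```text
(no output)
```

View pics/s0c.png

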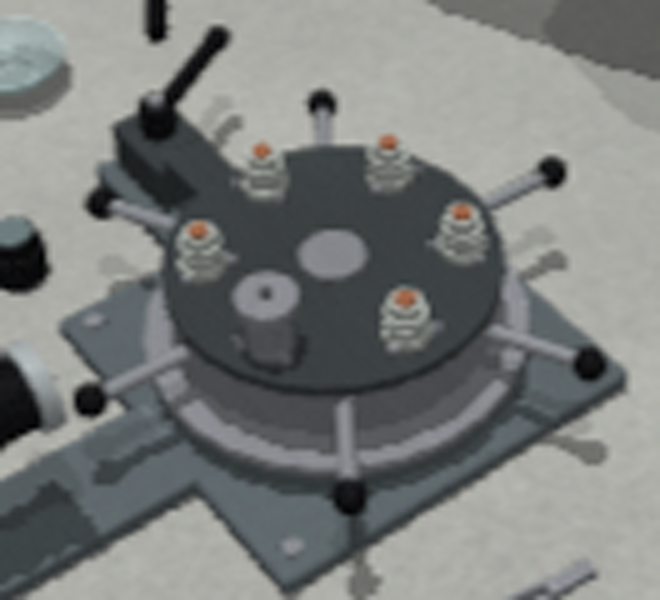

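The enlarged crop shows six spoke balls, for example at (100,202), (321,103) and (551,172). The master top is at (266,293), the hub disc at (333,253), and the lever runs from (157,105) to (218,38). I'll fit the stage pose from these.

```bash
python3 - <<'E'
from h import *
from scipy.optimize import least_squares
c=cal("scene")
px=lambda u,v:np.array([170+u/5,145+v/5])-0.4*0
balls=[(100,202),(321,103),(551,172),(589,362),(350,497),(91,400)]
B=np.array([back("scene",*px(*b),.070,c) for b in balls]);print(B.round(4), "ctr",B.mean(0))
C=B.mean(0)[:2]
a=np.degrees(np.arctan2(B[:,1]-C[1],B[:,0]-C[0]));print("ball ang",a, np.hypot(*(B[:,:2]-C).T))
M=back("scene",*px(266,293),.128,c);print("master",M,np.hypot(*(M[:2]-C)),np.degrees(np.arctan2(*(M[:2]-C)[::-1])))
print("disc",back("scene",*px(333,253),.088,c))
P=back("scene",*px(157,97),.077,c);L=back("scene",*px(218,38),.069,c)
print("pivot",P,np.hypot(*(P[:2]-C)),np.degrees(np.arctan2(*(P[:2]-C)[::-1]))+90)
print("lever",L,np.hypot(*(L-P)[:2]),np.degrees(np.arctan2(*(L-P)[:2][::-1]))-205)
for q in [(625,378),(290,590),(63,325)]:
    k=back("scene",*px(*q),.014,c)[:2]-C;print("corner",k,np.hypot(*k),np.degrees(np.arctan2(*k[::-1])))
from h import robot
for yaw in (0,): pass
E
```

```text
[[ 0.6364 -0.189   0.07  ]
 [ 0.4795 -0.1531  0.07  ]
 [ 0.4331  0.001   0.07  ]
 [ 0.5419  0.1173  0.07  ]
 [ 0.699   0.0829  0.07  ]
 [ 0.7452 -0.0703  0.07  ]] ctr [ 0.58917992 -0.03520967  0.07      ]
ball ang [ -72.92330383 -132.93888038  166.9332566   107.23346109   47.07609006
  -12.68533294] [0.16090571 0.16098975 0.16022616 0.1596395  0.16125451 0.15987595]
master [ 0.66057903 -0.01318768  0.128     ] 0.07471813516018588 17.14159812436608
disc [ 0.58664044 -0.03724921  0.088     ]
pivot [ 0.55080229 -0.23095178  0.077     ] 0.19946883305292107 -11.092830096150593
lever [ 0.47567042 -0.25431516  0.069     ] 0.07868065521065556 -367.72613148926746
corner [-0.09297693  0.1469035 ] 0.17385438818062465 122.33019447524609
corner [0.14636211 0.10536575] 0.18034358159550606 35.7500280158153
corner [ 0.10065795 -0.1377657 ] 0.17062066857079108 -53.8464203025762
```

The fit is consistent: centre about (0.589,-0.035), stage yaw about -10°, master at 17.1°, so the turntable must turn about -27.5°. I'll move near the stage, close the gripper and refine the yaw with the wrist camera.

```bash
python3 - <<'E'
from h import *
robot.set_gripper(0.0)
robot.move_pose([0.55,-0.13,0.36],[180,0,140])
c=cal("wrist"); print("cam",-c[3].T@c[4],c[3][2],c[0])
snap("wrist","w1",k=1.56)
o=robot.observe();print(o["time"],o["tool_pos"],o["q"],o["gripper_width"],robot.tip_reach)
for n,p in dict(C=[.589,-.035,.088],piv=[.551,-.231,.077],lev=[.475,-.254,.069],lens=[.589+.185*np.cos(-.18),-.035+.185*np.sin(-.18),.11]).items(): print(n,proj("wrist",p,c)*1.56)
E
```

```text
cam [ 0.49837131 -0.08745448  0.43059696] [ 0.20015706 -0.16835771 -0.96519057] 297.3186396354542
2.775 [ 0.54982921 -0.13086098  0.3597725 ] [-2.66409270e+01  1.05852116e+00  6.32419478e+00  9.52817834e+01
 -6.42526248e-03  1.34661950e+01] -8.10385496590631e-05 0.0726
C [530.40320819 225.59376699]
piv [308.5530767  341.69320143]
lev [231.23807805 288.61707118]
lens [620.96761845 420.38702629]
```

View pics/w1.png

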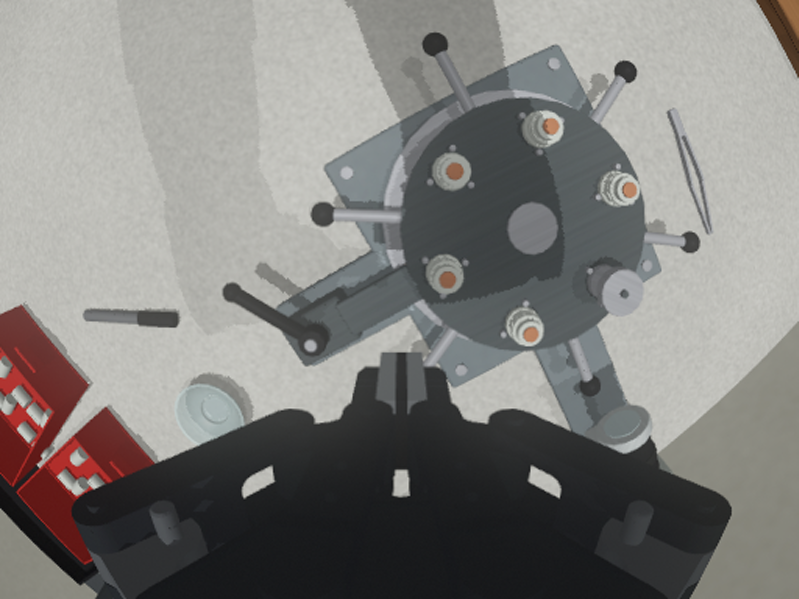

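The wrist view (1.56x) shows the disc centre at (532,228), pivot (310,345), lever ball (232,292), base corners (327,168), (557,46) and (452,386), and the master top at (624,293). I'll compute the yaw from these.

```bash
python3 - <<'E'
from h import *
c=cal("wrist"); b=lambda u,v,z:back("wrist",u/1.56,v/1.56,z,c)[:2]
C=b(532,228,.088);print("C",C)
an=lambda d:np.degrees(np.arctan2(d[1],d[0]))
B=np.array([b(*q,.07) for q in [(435,44),(626,72),(690,242),(590,386),(322,214)]])
print(B.round(4));print("opp ctr",(B[0]+B[3])/2,(B[2]+B[4])/2)
C2=((B[0]+B[3])/2+(B[2]+B[4])/2)/2
M=b(624,293,.128);P=b(310,345,.077);L=b(232,292,.069)
for D in (C,C2): print("balls",[round(an(q-D),2) for q in B],"M",an(M-D),"piv",an(P-D)+90,np.hypot(*(P-D)))
print("P",P,"lev",an(L-P)+360-205,np.hypot(*(L-P)))
k=[b(*q,.014) for q in [(327,168),(557,46),(452,386)]]
print("corners",[(an(q-C2),np.hypot(*(q-C2))) for q in k],"edges",an(k[1]-k[0]),an(k[2]-k[0]))
E
```

```text
C [ 0.59123683 -0.03519208]
[[ 0.4346  0.0008]
 [ 0.5446  0.1185]
 [ 0.7007  0.0827]
 [ 0.7481 -0.0715]
 [ 0.481  -0.1534]]
opp ctr [ 0.59137688 -0.03533399] [ 0.59081974 -0.03535292]
balls [np.float64(167.06), np.float64(106.88), np.float64(47.14), np.float64(-13.02), np.float64(-133.0)] M 17.297208747449634 piv -10.750267255972162 0.20046019810445453
balls [np.float64(167.0), np.float64(106.82), np.float64(47.14), np.float64(-12.95), np.float64(-133.0)] M 17.375706603500895 piv -10.719414301008129 0.20028567341195128
P [ 0.55384526 -0.23213411] lev -7.907460150392694 0.07989926728959341
corners [(np.float64(-145.40194864696178), np.float64(0.17156022442697208)), (np.float64(124.79207150973126), np.float64(0.17210039937177016)), (np.float64(-56.37679953591008), np.float64(0.17295621230752237))] edges 79.78542587617414 -11.125520569423287
```

```bash
cat >> h.py <<'E'
C=np.array([.590,-.0353]); P=np.array([.5525,-.2317]); PSI=-10.6; Z=.0726+.0615
def pose(ctr,r,ang,s,off):
    """finger beside a bar at world angle ang (deg), pushing in sense s (+1 ccw); off = bar centre line to finger centre"""
    a=np.radians(ang); u=np.array([np.cos(a),np.sin(a)]); n=s*np.array([-u[1],u[0]])
    yaw=(ang+90)  # tool x along tangent, half-turn choice by caller
    return ctr+r*u-off*n, yaw
def arc(ctr,r,a0,a1,s,off,flip,vel=.06,step=8,guard=None):
    for a in np.linspace(a0,a1,max(2,int(abs(a1-a0)/step)+2))[1:]:
        p,y=pose(ctr,r,a,s,off)
        if robot.line_to([*p,Z],vel=vel,rotation=[180,0,(y+flip+180)%360-180],guard=guard): return a,True
    return a1,False
def st(m=""):
    o=robot.observe(); print(m,round(o["time"],2),o["tool_pos"].round(4) if hasattr(o["tool_pos"],'round') else o["tool_pos"],np.round(o["ft_force"],1),np.round(o["q"],0))
E
python3 - <<'E'
from h import *
# release: lever ccw 195->267
p,y=pose(P,.065,197,1,.034); y=(y+180+180)%360-180
robot.move_pose([*p,.25],[180,0,y]); robot.line_to([*p,Z],vel=.15); st("down")
print(arc(P,.065,197,260,1,.034,180)[1] if 0 else "")
p,y=pose(P,.065,197,1,.0175); robot.line_to([*p,Z],vel=.06,guard=15); st("contact")
print(arc(P,.065,197,262,1,.0175,180,guard=20)); st("near")
print(arc(P,.065,262,275,1,.0175,180,vel=.03,step=3,guard=12)); st("stop")
p,y=pose(P,.065,260,1,.04); robot.line_to([*p,Z],vel=.1); robot.line_to([*p,.25],vel=.25)
c=cal("wrist"); snap("wrist","w2",k=1.56); st()
E
```

```text
down 4.38 [ 0.4811 -0.2184  0.1353] [-0.3 -0.7  1. ] [-39.  -4. -22.  72.   0.  34.]

contact 4.8 [ 0.4853 -0.2345  0.1342] [-0.1 -0.1 -0.5] [-40.  -2. -21.  72.   0.  33.]
(262, False)
near 7.42 [ 0.526  -0.2934  0.1341] [0.  0.5 1. ] [-42.   9.  -9.  72.   0. -33.]
(275, False)
stop 8.68 [ 0.535  -0.2977  0.1334] [-37.1   1.3  17.8] [-41.  11.  -7.  73.  -1. -46.]
 9.89 [ 0.5019 -0.2886  0.2491] [ 0.2 -0.4 -0.1] [-43.   2.  -4.  84.   0. -48.]
```

View pics/w2.png

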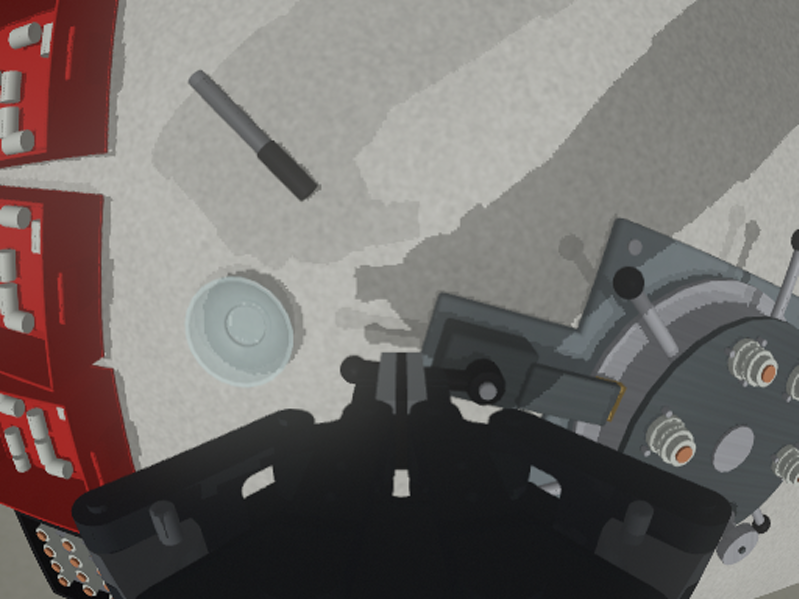

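The wrist view shows the lever now pointing away from the plate, ball (353,370) and pivot (488,390), against its stop. Next I'll push the turntable.

```bash
python3 - <<'E'
from h import *
p,y=pose(C,.135,167,-1,.036)
c=cal("wrist");b=lambda u,v,z:back("wrist",u/1.56,v/1.56,z,c)[:2]
L=b(353,370,.069);Q=b(488,390,.077);print("lever ang",np.degrees(np.arctan2(*(L-Q)[::-1]))%360,Q)
robot.move_pose([*p,.25],[180,0,y-360]); robot.line_to([*p,Z],vel=.15); st("down")
p,y=pose(C,.135,167,-1,.018); print(robot.line_to([*p,Z],vel=.06,guard=12))
print(arc(C,.135,167,141.5,-1,.0165,0,vel=.05,step=6,guard=15)); st("end")
robot.pause(.3); snap("scene","s2",(170,145,302,265),5); st()
E
```

```text
lever ang 267.957372433461 [ 0.55182291 -0.23159876]
down 11.82 [ 0.4509 -0.0404  0.135 ] [ 0.5 -0.2  0.1] [-22. -19. -35.  74.  -0. -99.]
False
(141.5, False)
end 14.26 [0.474  0.0356 0.1341] [-0.4 -0.2 -0.2] [-12. -14. -31.  73.  -0. -63.]
 14.61 [0.4741 0.0357 0.1341] [-0.3  0.3 -0.3] [-12. -14. -31.  73.  -0. -63.]
```

View pics/s2.png

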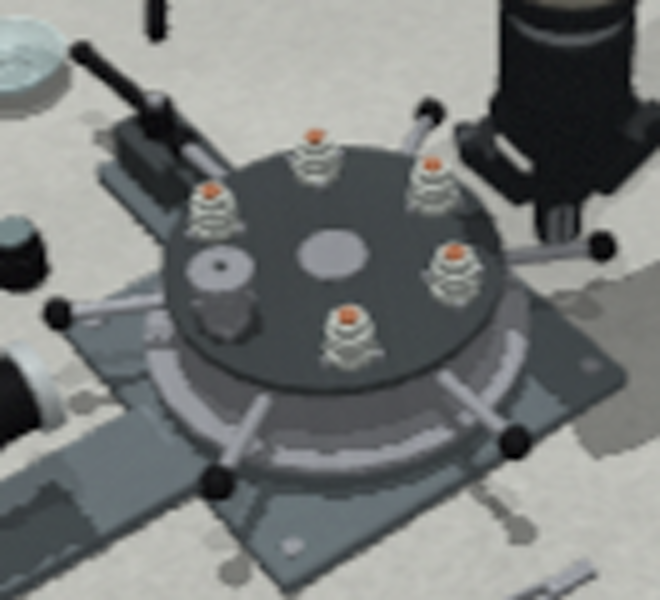

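The master top is now at (220,268), with spoke balls at (57,314), (430,111), (602,246), (515,441) and (217,483). The fingertip stands beside the spoke near (560,240). I'll measure the angle and finish the turn.

```bash
python3 - <<'E'
from h import *
c=cal("scene"); b=lambda u,v,z:back("scene",170+u/5,145+v/5,z,c)[:2]
S=np.array([.5892,-.0352]); an=lambda d:np.degrees(np.arctan2(d[1],d[0]))
bl=[(57,314),(430,111),(602,246),(515,441),(217,483)]
B=np.array([b(*q,.07) for q in bl]); S2=((B[0]-0)+0)*0+S
print("spoke phase",[round((an(q-S)+30)%60-30,2) for q in B], "master",an(b(220,268,.128)-S))
# lens axis from the lens rim / camera, base edges
print("lens dir @z.11 px check",[proj("scene",[*(S+r*np.array([np.cos(np.radians(-10.6)),np.sin(np.radians(-10.6))])),.136],c)*1.5 for r in(.22,.325)],[((proj("scene",[*(S+r*np.array([np.cos(np.radians(-10.6)),np.sin(np.radians(-10.6))])),.110],c)-[170,145])*5) for r in(.185,.075)])
im=cv2.imread("pics/s2_raw.png")
cv2.imwrite("pics/cam.png",cv2.resize(im[200:280,120:230],None,fx=6,fy=6,interpolation=cv2.INTER_CUBIC))
E
```

```text
spoke phase [np.float64(21.58), np.float64(21.57), np.float64(21.23), np.float64(21.49), np.float64(21.56)] master -7.992652472700707
lens dir @z.11 px check [array([247.86437127, 330.48481174]), array([189.68181309, 360.30939345])] [array([ 44.54677849, 378.96773233]), array([219.97208552, 287.33728032])]
```

View pics/cam.png

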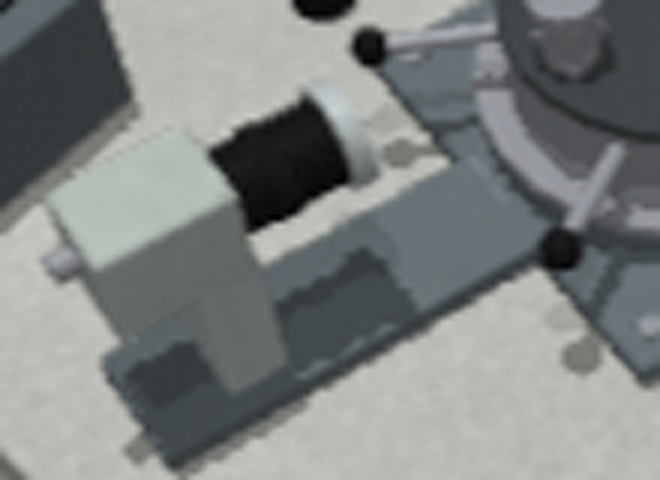

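This view shows the white camera body's top corners at (48,198), (183,128), (240,198) and (95,272), the lens rim at about (350,135), and the rail's near edge from (172,462) to (545,250). I'll use them to check the optical axis direction.

```bash
python3 - <<'E'
from h import *
c=cal("scene"); b=lambda u,v,z:back("scene",120+u/6,200+v/6,z,c)[:2]
S=np.array([.5892,-.0352]); an=lambda d:np.degrees(np.arctan2(d[1],d[0]))
k=[b(*q,.136) for q in [(48,198),(183,128),(240,198),(95,272)]]
m1=(k[1]+k[2])/2;m0=(k[0]+k[3])/2
print("mid front/back bearing",an(m1-S),np.hypot(*(m1-S)),an(m0-S),np.hypot(*(m0-S)),"edges",an(k[0]-k[1]),an(k[3]-k[2]),an(k[2]-k[1])-90,an(k[3]-k[0])-90)
l=b(350,135,.110)-S;print("lens rim",an(l),np.hypot(*l))
print("rail",an(b(172,462,.014)-b(545,250,.014)))
E
```

```text
mid front/back bearing -9.497174490990464 0.250668917150668 -9.72208836279256 0.3131342512268095 edges -9.698728023970286 -11.517069493175034 -8.852586190324928 -11.517601152567337
lens rim -9.277310698451963 0.18917857086341658
rail -10.858297020861123
```

Estimates of the axis bearing average about -10.3°, and the finger command matches the spoke angle exactly (141.5°). I'll push the spoke to 139.75°, back off, then clamp.

```bash
python3 - <<'E'
from h import *
print(arc(C,.135,141.5,139.75,-1,.0165,0,vel=.02,step=2,guard=15)); robot.pause(.2)
p,y=pose(C,.135,139.75,-1,.036); robot.line_to([*p,Z],vel=.08); robot.line_to([*p,.25],vel=.25); st("up")
p,y=pose(P,.065,267,-1,.036); 
robot.move_pose([*p,.25],[180,0,177]); robot.line_to([*p,Z],vel=.15); st("down")
p,y=pose(P,.065,267,-1,.0175); print(robot.line_to([*p,Z],vel=.06,guard=15))
print(arc(P,.065,267,201,-1,.0165,180,guard=20)); st("near")
f0=np.array([0,0,0.])
for a in np.arange(200,186,-1.):
    arc(P,.065,a+1,a,-1,.0165,180,vel=.03,step=2)
    robot.pause(.1); F=np.linalg.norm(robot.observe()["ft_force"]); print(a,round(F,1),end="; ")
    if F>16: break
st("stop")
p,y=pose(P,.065,a+8,-1,.045); robot.line_to([*p,Z],vel=.1); robot.line_to([*p,.27],vel=.25)
robot.move_pose([.55,-.13,.36],[180,0,140]); st()
c=cal("wrist"); snap("wrist","w3",k=1.56); snap("scene","s3",(170,145,302,265),5)
E
```

```text
(139.75, False)
up 16.18 [0.464  0.0246 0.2502] [-0.7 -0.6 -1.3] [-13. -18. -23.  86.   0. -63.]
down 18.4 [ 0.5856 -0.2987  0.1354] [ 0.4  0.2 -0.1] [-38.  18.   1.  73.  -0. -35.]
False
(201, False)
near 21.5 [ 0.4978 -0.2705  0.1341] [ 0.3 -0.3 -0.1] [-42.   2. -16.  72.  -0.  27.]
200.0 3.4; 199.0 2.9; 198.0 3.7; 197.0 3.1; 196.0 6.9; 195.0 12.9; 194.0 17.1; stop 23.95 [ 0.4943 -0.2657  0.1345] [  7.2 -14.2  -6.2] [-42.   1. -17.  71.  -0.  35.]
 25.97 [ 0.5497 -0.1306  0.3583] [-0.4 -0.8 -1. ] [-27.   1.   6.  95.  -0.  14.]
```

View pics/w3.png

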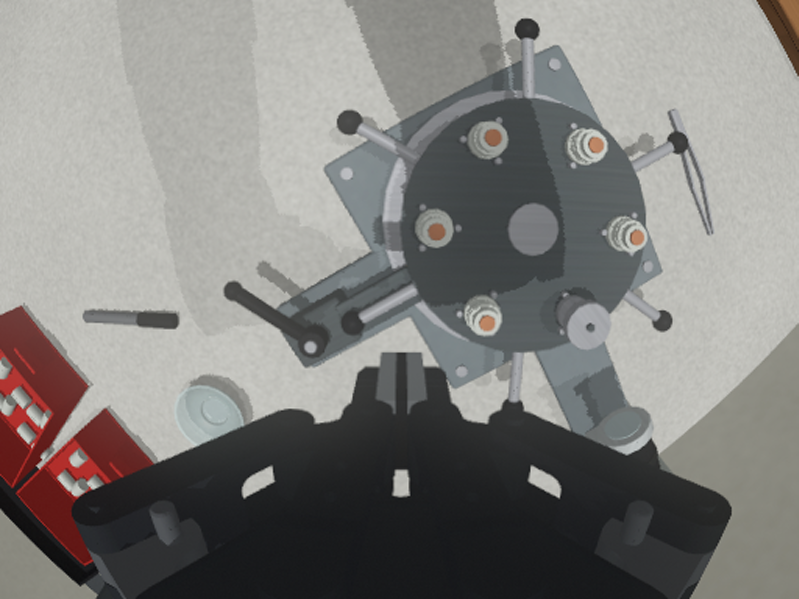

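View pics/s3.png

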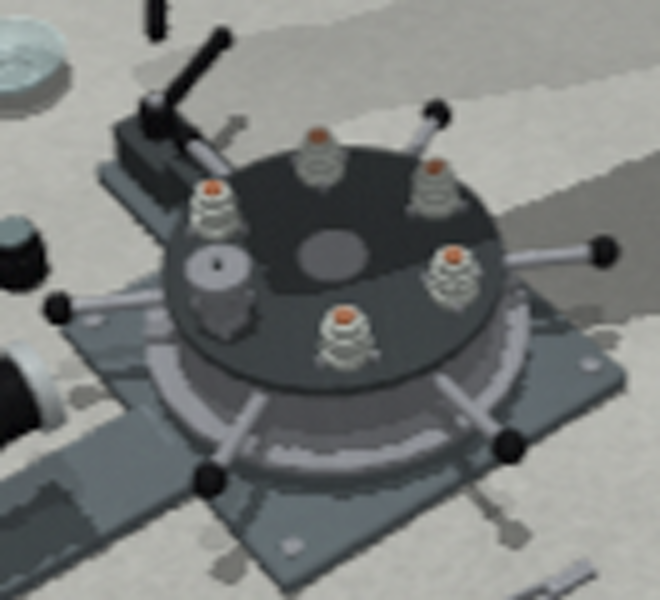

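The wrist view shows the master top at (590,327) and the lever back at (233,291), its starting place. The scene view agrees: master (217,268), lever ball (221,38). To judge centring, I'll take one look from above the optical axis.

```bash
python3 - <<'E'
from h import *
robot.move_pose([.66,-.05,.38],[180,0,-15]); c=cal("wrist"); np.save("c4.npy",np.array([*c[:3],*c[3].ravel(),*c[4]])); snap("wrist","w4",k=1.56); st()
print(-c[3].T@c[4])
for r in (.075,.185,.25,.325): print(r,proj("wrist",[*(C+r*np.array([np.cos(np.radians(-10)),np.sin(np.radians(-10))])),.136 if r>.1 else .128],c)*1.56)
a=cv2.imread("pics/s0_raw.png")[145:175,195:225];b=cv2.imread("pics/s3_raw.png")[140:180,190:230]
m=cv2.matchTemplate(b,a,cv2.TM_CCOEFF_NORMED);print(cv2.minMaxLoc(m))
w1=cv2.imread("pics/w1_raw.png");w3=cv2.imread("pics/w3_raw.png")
def dark(i,box):
    x0,y0,x1,y1=box;g=i[y0:y1,x0:x1].max(2)<70;ys,xs=np.nonzero(g);return x0+xs.mean(),y0+ys.mean(),g.sum()
print(dark(w1,(138,176,158,196)),dark(w3,(138,176,158,196)))
E
```

```text
28.57 [ 0.66   -0.0501  0.38  ] [-0.5 -0.9 -0.4] [-16.  20.  29.  99.  -0. 179.]
[ 0.7229284  -0.06654662  0.45078818]
0.075 [397.60657311 263.41918617]
0.185 [383.07192026 105.89751578]
0.25 [375.00759171  16.70619691]
0.325 [366.93749664 -72.62410604]
(-0.06693027168512344, 0.9541009664535522, (0, 0), (5, 5))
(np.float64(153.45454545454547), np.float64(186.27272727272728), np.int64(22)) (np.float64(155.125), np.float64(186.25), np.int64(8))
```

View pics/w4.png

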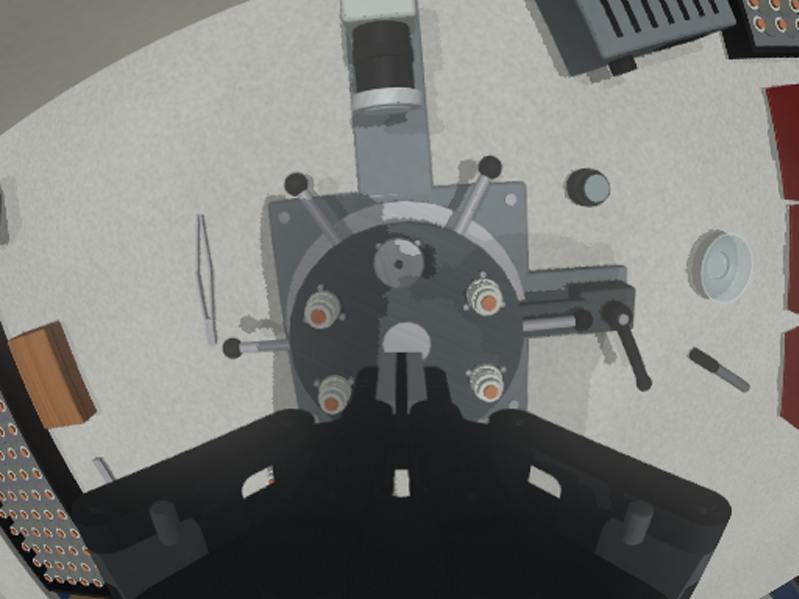

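The overhead view shows the master disc at (399,263), plate hub disc around (406,343), lens rim from (353,100) to (420,97), barrel edges at y=60 of 354 and 413, and base corners (270,202) and (525,184). Balls are at (296,184), (489,167), (232,348) and (583,319), and the pivot at (619,312).

```bash
python3 - <<'E'
from h import *
c=cal("wrist"); b=lambda u,v,z:back("wrist",u/1.56,v/1.56,z,c)[:2]
an=lambda d:np.degrees(np.arctan2(d[1],d[0]))
B=np.array([b(*q,.07) for q in [(296,184),(489,167),(232,348),(583,319)]])
# centre by fit to radius 160
from scipy.optimize import least_squares
S=least_squares(lambda s:np.hypot(*(B-s).T)-.16,[.59,-.035]).x
print("C",S,"disc",b(406,343,.088)); print("spokes",[round((an(q-S))%60,2) for q in B])
M=b(399,263,.128);print("master",an(M-S),np.hypot(*(M-S)))
l=(b(353,100,.11)+b(420,97,.11))/2;print("lens rim",an(l-S),np.hypot(*(l-S)), np.hypot(*(b(353,100,.11)-b(420,97,.11))))
l2=(b(354,60,.11)+b(413,57,.11))/2;print("barrel",an(l2-S),np.hypot(*(l2-S)))
Pv=b(619,312,.077);print("piv",an(Pv-S)+90,np.hypot(*(Pv-S)))
k=[b(270,202,.014),b(525,184,.014)];print("corners",an(k[0]-S)-45,an(k[1]-S)+45,[np.hypot(*(q-S)) for q in k],an(k[1]-k[0])+90)
L=b(643,383,.069);print("lever",an(L-Pv)%360-205,np.hypot(*(L-Pv)))
r=[b(362,190,.014),b(431,184,.014)];print("rail mid",an((r[0]+r[1])/2-S),np.hypot(*(r[1]-r[0])))
E
```

```text
C [ 0.58978266 -0.03591768] disc [ 0.58965058 -0.0352468 ]
spokes [np.float64(19.89), np.float64(20.1), np.float64(19.99), np.float64(19.99)]
master -10.25249066609101 0.07531952689172446
lens rim -10.47413116660842 0.19471575758931603 0.048552790874898104
barrel -10.52773934958278 0.22556475088433933
piv -8.371865501228015 0.19503401405647128
corners -11.142240469192728 -10.836132122258249 [np.float64(0.17359473906921183), np.float64(0.17365127592839952)] -10.979807710950027
lever -9.721771885221216 0.08987930951796241
rail mid -10.896193996716677 0.06474630954446989
```

```bash
python3 - <<'E'
import cv2,numpy as np
for n,bx in (("s0 s3",(206,146,222,160)),("w1 w3",(138,176,160,198))):
    a,b=[cv2.imread(f"pics/{k}_raw.png").astype(np.float32).mean(2) for k in n.split()]
    x0,y0,x1,y1=bx
    up=lambda i,m:cv2.resize(i[y0-m:y1+m,x0-m:x1+m],None,fx=8,fy=8,interpolation=cv2.INTER_CUBIC)
    A=up(a,0);Bm=up(b,3);m=cv2.matchTemplate(Bm,A,cv2.TM_CCOEFF_NORMED);_,v,_,p=cv2.minMaxLoc(m);print(n,v,(p[0]-24)/8,(p[1]-24)/8)
E
```

```text
s0 s3 0.9796414971351624 0.625 0.25
w1 w3 0.9958100914955139 0.625 -0.875
```

```bash
python3 - <<'E'
from h import *
robot.job_done(); st("done")
E
```

```text
the job is handed in; nothing more can be done
the job is handed in; nothing more can be done
```

The master now stands in front of the lens with the turntable clamped. I handed the job in at about 29 s on the robot's clock, with the arm clear of everything.

- **Release:** I pushed the lever to its released stop. The wrist force reached about 41 N there, more than I meant, because the 12 N guard did not trip. It was a fingertip push, and the wrist limit is 120 N.
- **Turn:** I pushed one spoke clockwise with the closed fingertips, about 27° in all.
- **Clamp:** I pushed the lever back until the force climbed steadily to 17 N against its stop.

**Last checks**
- **Centring:** From above, the master lies at -10.0° to -10.25° around the turntable and the lens axis at about -10.5°. That puts it within about 0.5 mm of centre.
- **Lever:** Picture comparison puts it about 1° further toward clamped than where it started.
- **Other things:** The bushes, spare bush, dish and other bench items looked undisturbed in the pictures I viewed. I did not measure them.
- **Disagreement:** Single estimates of the stage's direction ran from about -8° to -11°, with the lever and pivot readings the outliers. I aimed at about -10.25°, and the final close look at the lens supported that.

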